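# Unlock the folding stay and shut the purifier panel

## Task

The water filter has just been changed, and the purifier's front panel is still propped up by its folding stay. Lift the stay's orange knee knob up past centre so that the stay unlocks, then ease the panel down and press it fully home against the spring under the cartridge with a short firm push of about 15 N near its free edge, so that it stays shut and flush when you let go. Be gentle throughout: do not force the panel (over 25 N) or slam it, and leave the cups, coaster, creamer and bottle where they are.

Things in the scene. Friction and masses are not known exactly. Their poses are not given: they have to be found in the camera images.
- purifier: White slim purifier fixed on the slab (place and yaw vary); origin on the slab under the middle of its bay; x points from the bay (near the robot) to the block behind, y left, z up. Open bay: x -115..100, y -95..95 mm, rim 108 high, with a blue upright cartridge in a square well. Block: x 110..185, y -95..95, 150 high. Steel tap and drip tray on its left: x 105..195, out to y 172 mm.
- panel (a joint): Panel angle (rad): 0 = propped open, 75 deg up from level; grows as it comes down; 1.309 = level, rigid stop. Stiff hinge: stays where left; 3 to 7 N near the free edge lowers it once the stay is unlocked (locked: it will not). It meets the cartridge at 1.27; then takes 6 to 10 N; pushed home with 15 N it stays (above 1.303) when let go. Over 25 N is forcing, 2 rad/s slamming.
- stay (a joint): Angle of the stay's lower link (rad): 0 = locked, knee sagging 8 mm on its stop; 0.13 = dead straight (centre); above it unlocked; 2.14 = panel shut. Grows as the knee goes up, then forward and down. The knob takes 5 to 8 N, higher up to 17 N; it stays where left. It draws the panel down: stay 0.5, 0.9, 1.1, 1.3 gives panel 0.06, 0.24, 0.35, 0.49. Near centre the panel is hard to push.
- knee_knob (a point): Middle of the orange round grip at the stay's knee: a cylinder 17 mm thick, 34 mm long, axis along the purifier's y, on its right (-y) outer side, 132 mm above the slab at the start. Clear all round except towards the purifier: steel links 14 mm high lie 27 mm inward of this point; the longer one (121 mm) runs back and up to the panel's right edge.
- stay_pivot (a point): A point on the stay's lower pivot axis (fixed: x -65, z 100 mm of the purifier), level sideways with the knob's middle: the knob travels on a circle of 62.6 mm radius about it in the purifier's x-z plane. At the start the knob lies 0.535 rad above the purifier's +x direction from here.
- panel_hinge (a point): Middle of the hinge line (x 100, y 0, z 115 mm of the purifier), which runs along the purifier's y. The panel is a pale plate of about 0.35 kg, 186 mm wide, 10 mm thick, its mid-plane through the hinge line, from 8 to 208 mm away from it. The outer face (blue inlay) looks up and away from the robot while open, straight up when shut.
- panel_edge (a point): Middle of the panel's free edge (black strip), on the outer face: 208 mm from the hinge line, 5 mm outside the mid-plane.
- cup0: Steel cup, 68 mm wide, 75 mm high, in a row along the purifier's left side; origin under its middle. Not to be moved.
- cup1: Second steel cup of the row, the same.
- cup2: Third steel cup of the row, the same.
- cup3: Fourth steel cup, standing on the coaster, to the right. Not to be moved.
- coaster: Round wooden coaster, 96 mm wide, 10 mm thick; origin under its middle. Not to be moved.
- creamer: Glass creamer with a handle, 66 mm wide, 80 mm high, beside the purifier, right rear; origin under its middle. Not to be moved.
- bottle: Empty clear plastic bottle with a blue twist cap, 64 mm wide, 196 mm high, to the right; origin under its middle. Not to be moved.
- cartridge: Blue upright filter cartridge, 58 mm wide, with a white boss on top; origin under its middle, 150 mm from the hinge line. It stands loose in its well on a spring plunger, 6 mm too high, so the shut panel must press it down. Leave it in place.

How it is judged:
By the outcome, as a careful person would: the job done as asked, in the order asked, and still so for the second after the job is handed in, with the robot touching nothing.
It also fails if it takes over 72 s, if anything falls off the work surface, if the arm or the gripper's body presses on something with over 40 N, if the wrist force passes 120 N, or if a joint passes its speed limit or range.

## Robot

A 6-joint arm with a two-finger parallel gripper is mounted at the origin on the work surface. World frame = base frame: x ahead of the robot, y to its left, z up, the work surface at z = 0. Lengths are in m, angles in rad, forces in N, time in s.
With the tool pointing down it reaches from about 0.35 to 0.775 m from the base axis. Payload 5.5 kg.
Tool frame: the origin (TCP) lies at the very end of the fingers, on their centre line; the grasp point (between the pads) lies 19 mm behind it; y points along the fingers, z is the direction in which the jaws open and shut, and the axes are right-handed (so a half turn about y gives the same grasp; the last joint's range is limited). The gripper opens to 85 mm and grips with 20 to 120 N. Pads are 22 mm wide; open, the fingers measure 114 mm over their backs; the gripper's body (76 mm by 85 mm) begins 54 mm behind the grasp point. The pads swing forward as they close: fully open they stand 13 mm farther back than shut.
Start: joints at [-1.375, 0.313, 0.046, 1.304, 0, 1.431], TCP at [0.189, -0.543, 0.231] pointing down, gripper open.
Joint ranges: [-2.76, 2.76], [-0.86, 1.69], [-1.03, 1.26], [-2.2, 2.34], [-1.47, 1.5], [-3.14, 3.14]. Speed limits (rad/s): [2.57, 2.57, 3.14, 3.14, 3.14, 3.14].

## Interface

Orientations are given as a unit quaternion [w, x, y, z].
In Python, from workcell import env gives the robot as it stands.
- The arm moves only by the shell command python3 -m inch 'ROWS' [OPENING] [FORCE]. ROWS is JSON, a list that holds one entry, the list of rows, each a list of 4 numbers: the shift along the tool's x, y, z in mm, then the turn about the tool's y in degrees. In form: [[[tx, ty, tz, spin], ...]]. A call has 1 to 10 rows; each row is the pose to reach, as a shift and turn from the pose commanded when the call began, along the tool's axes at that moment; what a row does not reach only later rows make up. A row lasts 1/10 s, in which the tool goes at most 50 mm and 8.59 degrees, less where a joint would pass 70% of its speed; a pose out of reach is approached as far as the arm can. A call with a gripper value outside its range is refused whole. OPENING is the finger opening in mm, from 0 to 85.4, set as the call begins (- or left out, the last holds). The fingers move at their own pace and stop on an object; FORCE is the grip in N (left out, the last holds). Time passes only in rows, so rows that repeat a pose let the fingers close. It gives the time, the measured TCP pose, the force and the opening at its end, in the units of the state.
- env.get_state(): the state, without advancing time (a new reading comes with each control period).
- env.read_camera(name): name is "scene" or "top" or "wrist"; returns the picture (420x560x3 uint8, blue, green, red); there is no depth.
- env.camera_model(name): a dict with "fx", "fy", "cx", "cy" (pixels), "R" (3x3) and "t" (3): a world point X has camera coordinates R X + t; the wrist camera has in their place "mount" (4x4, takes a point from camera to tool coordinates, whose origin is the TCP and whose axes are the tool frame's). Camera axes: x right, y down, z forward; pixel columns grow to the right and rows downward; lengths in m; the calibration is good to about 2 mm. The wrist camera is an equidistant fisheye: a pixel r from the principal point sees the ray r / f radians off the axis. A picture is of the moment at which its call begins: read the wrist's pose just before it. camera_model takes no time and is no camera call.
- env.hand_in(): hands the job in, once; it reports no verdict.
The state is a dict: "clock": time; "joint_pos": joint angles; "qvel": joint speeds; "tau": joint torques, N m; "tcp_pos": TCP position; "orientation": TCP orientation; "wrist_force": force on the tool from outside, world axes, zero at the start; "ft_torque": the same for the moment, N m; "finger_gap": finger opening in m.
Only numpy, scipy, OpenCV 4.12 (cv2) and the standard library are available. Lean on these libraries where they do the work, as an engineer would, in place of code of your own. Each camera call takes 0.05 s, during which the arm holds its last target.

## Working session

There is one attempt and no reset: what is moved stays moved. The work goes in short steps, Python scripts to look and compute and a shell command to move; the robot and the scene stay as the last step left them, time stands still between calls to the robot, and variables do not carry over. Pictures are saved under pics/ and viewed, and the job is handed in when it is done.

```bash
ls; mkdir -p pics; python3 - <<'E'
from workcell import env
import cv2
s=env.get_state();print(s)
for n in("scene","top","wrist"):
    cv2.imwrite(f"pics/{n}0.png",env.read_camera(n)); print(n,env.camera_model(n))
E
```

```text
pics
{'clock': 0.0, 'joint_pos': array([-1.37459770e+00,  3.13994306e-01,  4.49738285e-02,  1.30357845e+00,
        4.54348242e-05,  1.43122807e+00]), 'qvel': array([ 0.00023092,  0.0006938 ,  0.0016781 , -0.00093788,  0.00155223,
        0.00044585]), 'tau': array([ 1.25758594e-03, -4.80627036e+01,  2.98532170e+01,  1.93453190e-02,
       -2.41863745e-05,  1.29872143e-05]), 'tcp_pos': array([ 0.18938094, -0.54238597,  0.23041022]), 'orientation': array([ 0.11815261, -0.11815658,  0.69780255, -0.69652752]), 'wrist_force': array([-0.02410013, -1.00098767,  0.8525868 ]), 'ft_torque': array([ 0.00409431,  0.01709676, -0.02433006]), 'finger_gap': 0.08539860700314963}
scene {'fx': 449.8356458186418, 'fy': 449.8356458186418, 'cx': 278.4685061724304, 'cy': 208.0837851634699, 'R': array([[ 0.65648398,  0.75424997,  0.01165193],
       [ 0.49178476, -0.41622478, -0.76479062],
       [-0.57199348,  0.50780303, -0.64417353]]), 't': array([-0.36000963, -0.14416847,  1.65053773])}
top {'fx': 413.39360051833086, 'fy': 413.39360051833086, 'cx': 277.3333400872737, 'cy': 209.9304046096877, 'R': array([[ 0.02338087, -0.99948988,  0.02175601],
       [-0.99558978, -0.02525629, -0.09034988],
       [ 0.09085326, -0.0195476 , -0.99567242]]), 't': array([-0.05526386,  0.58569925,  1.10975892])}
wrist {'fx': 325.19226210127806, 'fy': 325.19226210127806, 'cx': 276.46325714156535, 'cy': 209.34035591319977, 'mount': array([[-1.13371609e-03,  9.49077992e-01,  3.15039170e-01,
        -8.10427187e-02],
       [-6.78229216e-04, -3.15040030e-01,  9.49078142e-01,
        -1.42321719e-01],
       [ 9.99999127e-01,  8.62316387e-04,  1.00085837e-03,
        -1.24680650e-03],
       [ 0.00000000e+00,  0.00000000e+00,  0.00000000e+00,
         1.00000000e+00]])}
```

View pics/scene0.png

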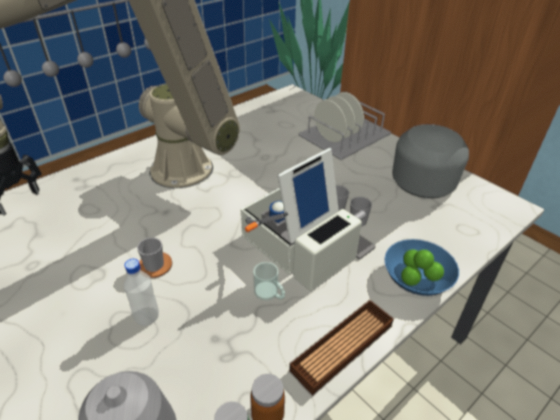

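View pics/top0.png

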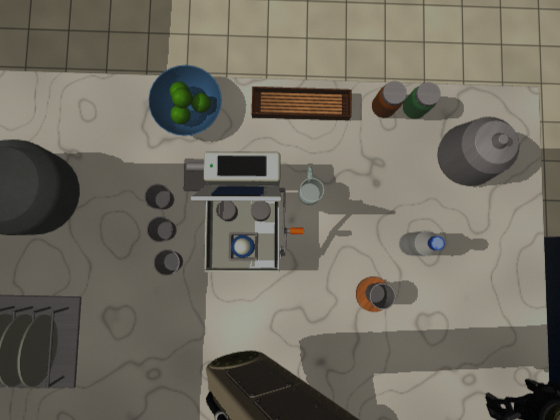

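View pics/wrist0.png

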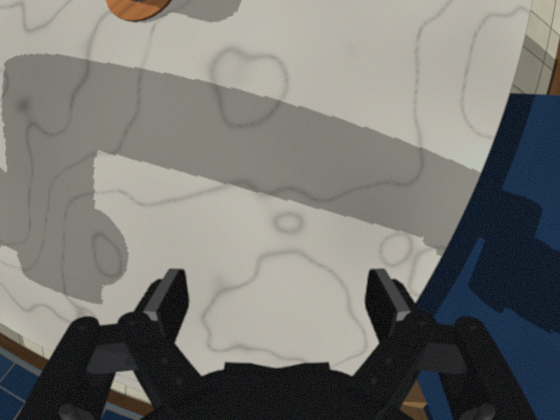

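Scene view: the knob is at about (252,226) and the panel is upright behind it. Top view: orange knob at about (297,231), purifier almost square to the world, creamer at (311,190), bottle at (435,243), and cup with coaster at (376,294).

```bash
cat > h.py <<'E'
from workcell import env
import numpy as np, cv2
from scipy.spatial.transform import Rotation as Ro
M={n:env.camera_model(n) for n in("scene","top","wrist")}
def ray(n,u,v):
    m=M[n]; d=np.array([(u-m['cx'])/m['fx'],(v-m['cy'])/m['fy'],1]); R=m['R']
    return -R.T@m['t'], R.T@d
def onz(n,u,v,z):
    o,d=ray(n,u,v); return o+d*(z-o[2])/d[2]
def tri(a,b):
    A=[];y=[]
    for n,u,v in(a,b):
        o,d=ray(n,u,v); d=d/np.linalg.norm(d); P=np.eye(3)-np.outer(d,d);A.append(P);y.append(P@o)
    X=np.linalg.lstsq(np.vstack(A),np.hstack(y),rcond=None)[0]
    return X,[np.linalg.norm(p@X-q) for p,q in zip(A,y)]
def orange(img,box):
    h=cv2.cvtColor(img,cv2.COLOR_BGR2HSV);m=cv2.inRange(h,(3,150,110),(18,255,255))
    k=np.zeros_like(m);x0,y0,x1,y1=box;k[y0:y1,x0:x1]=m[y0:y1,x0:x1]
    ys,xs=np.nonzero(k);return xs.mean(),ys.mean(),len(xs),(xs.min(),xs.max(),ys.min(),ys.max())
def Rt(s):
    w,x,y,z=s['orientation'];return Ro.from_quat([x,y,z,w]).as_matrix()
def proj(n,X):
    m=M[n];c=m['R']@X+m['t'];return m['cx']+m['fx']*c[0]/c[2],m['cy']+m['fy']*c[1]/c[2]
E
python3 - <<'E'
from h import *
s=cv2.imread('pics/scene0.png');t=cv2.imread('pics/top0.png')
a=orange(s,(235,210,270,240));b=orange(t,(285,220,315,240));print(a,b)
print(tri(("scene",a[0],a[1]),("top",b[0],b[1])))
print(Rt(env.get_state()).round(3))
cv2.imwrite('pics/z1.png',np.hstack([cv2.resize(t[140:280,180:330],None,fx=4,fy=4,interpolation=2)]))
cv2.imwrite('pics/z2.png',cv2.resize(s[140:300,220:390],None,fx=3.5,fy=3.5,interpolation=2))
E
```

```text
(np.float64(250.88524590163934), np.float64(226.2622950819672), 61, (np.int64(246), np.int64(256), np.int64(222), np.int64(230))) (np.float64(296.5), np.float64(230.5), 84, (np.int64(290), np.int64(303), np.int64(228), np.int64(233)))
(array([ 0.52827581, -0.08615562,  0.13368365]), [np.float64(0.0019098981431052305), np.float64(0.0019098981431054322)])
[[-0.944 -0.     0.33 ]
 [-0.33   0.001 -0.944]
 [-0.    -1.    -0.001]]
```

View pics/z1.png

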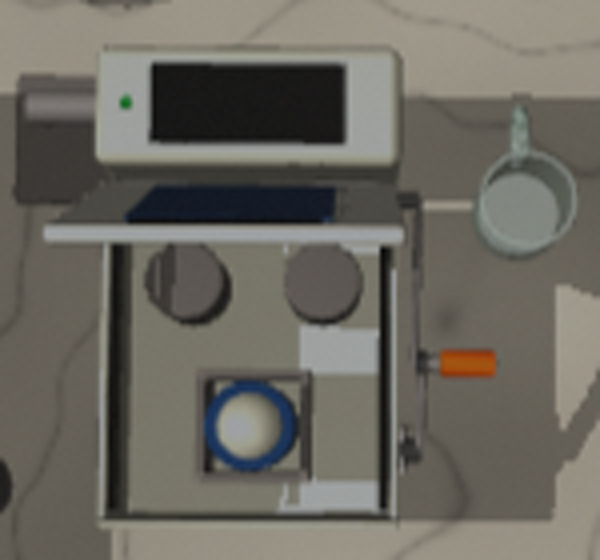

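View pics/z2.png

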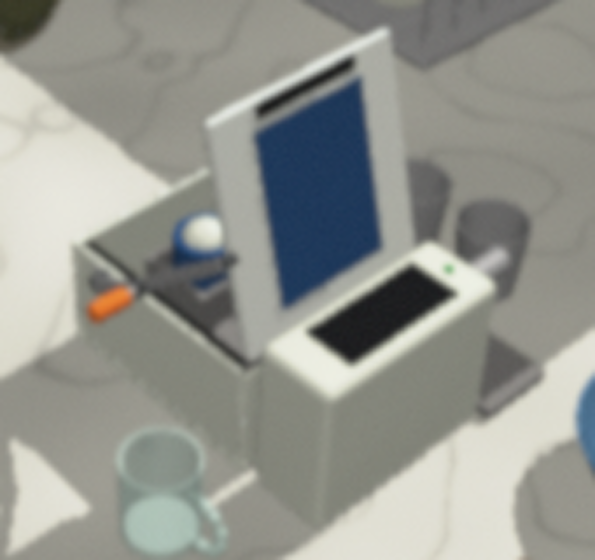

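```bash
python3 - <<'E'
from h import *
def z(u,v):return 180+(u+.5)/4-.5,140+(v+.5)/4-.5
for nm,p,h in [("blkRL",(98,50),.15),("blkRR",(399,50),.15),("blkFL",(98,162),.15),("blkFR",(399,162),.15),("rimFL",(101,521),.108),("rimFR",(396,521),.108),("knobT",(467,363),.132),("edgeL",(44,233),.316),("edgeR",(402,233),.316),("cream",(525,200),.08)]:
    print(nm,onz("top",*z(*p),h).round(4))
print("knob scene",onz("scene",250.9,226.3,.132))
print("bottle",onz("top",437,243,.196),"cup3",onz("top",378,294,.085))
E
```

```text
blkRL [0.7146 0.1459 0.15  ]
blkRR [ 0.7199 -0.0403  0.15  ]
blkFL [0.6446 0.1431 0.15  ]
blkFR [ 0.6496 -0.0419  0.15  ]
rimFL [0.4238 0.139  0.108 ]
rimFR [ 0.4279 -0.0462  0.108 ]
knobT [ 0.5275 -0.0875  0.132 ]
edgeL [0.5808 0.1425 0.316 ]
edgeR [ 0.5855 -0.0405  0.316 ]
cream [ 0.6381 -0.1272  0.08  ]
knob scene [ 0.5281719  -0.08364577  0.132     ]
bottle [ 0.50318471 -0.41347686  0.196     ] cup3 [ 0.37080266 -0.30418319  0.085     ]
```

```bash
python3 -m inch '[[[-10,-20,-7,-8],[-40,-45,-27,-16],[-75,-50,-50,-24],[-110,-50,-74,-32],[-145,-50,-97,-40],[-180,-50,-120,-48],[-215,-50,-144,-56],[-250,-50,-167,-64],[-285,-50,-190,-72],[-320,-50,-214,-80]]]'; python3 - <<'E'
from h import *
s=env.get_state();print(s['joint_pos'].round(3),Rt(s).round(3))
E
```

```text
clock: 1.15
tcp_pos: [0.4218, -0.2339, 0.2812]
orientation: [-0.54, 0.54, -0.457, 0.457]
wrist_force: [0.8, -0.4, 0.0]
finger_gap: 0.0856
[-0.673  0.122 -0.076  1.373 -0.     0.731] [[ 0.166 -0.     0.986]
 [-0.986 -0.     0.166]
 [ 0.    -1.    -0.   ]]
```

```bash
python3 -m inch '[[[0,0,0,-8.5],[0,0,0,-17],[0,0,0,-25.5],[0,0,0,-34],[0,0,0,-42.5],[0,0,0,-51],[0,0,0,-59.5],[0,0,0,-68],[0,0,0,-76.5],[0,0,0,-85]]]' 30 25; python3 -m inch '[[[0,0,0,-8.5],[0,0,0,-17],[0,0,0,-25.5],[0,0,0,-34],[0,0,0,-42.5],[0,0,0,-51],[0,0,0,-59.5],[0,0,0,-68],[0,0,0,-76.5],[0,0,0,-85]]]'; python3 - <<'E'
from h import *
s=env.get_state();print(s['joint_pos'].round(3),Rt(s).round(4))
R=Rt(s);print("shift",R.T@(np.array([.528,-.092,.20])-s['tcp_pos'])*1000)
E
```

```text
clock: 2.15
tcp_pos: [0.4209, -0.2353, 0.281]
orientation: [0.707, -0.706, -0.028, 0.028]
wrist_force: [-0.5, -0.5, 1.0]
finger_gap: 0.0302
clock: 3.15
tcp_pos: [0.4209, -0.2353, 0.281]
orientation: [0.502, -0.502, -0.498, 0.498]
wrist_force: [0.3, -0.1, -0.9]
finger_gap: 0.0302
[-0.676  0.122 -0.076  1.373 -0.    -2.24 ] [[ 7.2e-03 -5.0e-04 -1.0e+00]
 [ 1.0e+00  4.0e-04  7.2e-03]
 [ 3.0e-04 -1.0e+00  5.0e-04]]
shift [ 144.03372913   80.9930515  -106.12442904]
```

```bash
python3 -m inch '[[[25,5,-19,-1.9],[60,10,-44,-1.9],[95,15,-70,-1.9],[125,30,-92,-1.9],[144,60,-106,-1.9],[144,81,-106,-1.9],[144,81,-106,-1.9]]]'; python3 - <<'E'
from h import *
s=env.get_state();im=env.read_camera("wrist");cv2.imwrite("pics/w1.png",im)
print(s['tcp_pos'],Rt(s).round(4))
# predicted pixel of knob
m=M['wrist'];T=m['mount']
for k in([.528,-.0865,.132],):
    p=Rt(s).T@(np.array(k)-s['tcp_pos']);c=T[:3,:3].T@(p-T[:3,3]);th=np.arctan2(np.hypot(c[0],c[1]),c[2]);f=np.array(c[:2])/np.hypot(c[0],c[1])*th*m['fx'];print(f+[m['cx'],m['cy']])
E
```

```text
clock: 3.85
tcp_pos: [0.5271, -0.0912, 0.1968]
orientation: [0.497, -0.492, -0.504, 0.507]
wrist_force: [0.2, -0.1, 0.1]
finger_gap: 0.0303
[ 0.5270613  -0.09122956  0.19680754] [[-0.0218 -0.0065 -0.9997]
 [ 0.9998  0.002  -0.0218]
 [ 0.0021 -1.      0.0064]]
[273.84350244 231.03139426]
```

View pics/w1.png

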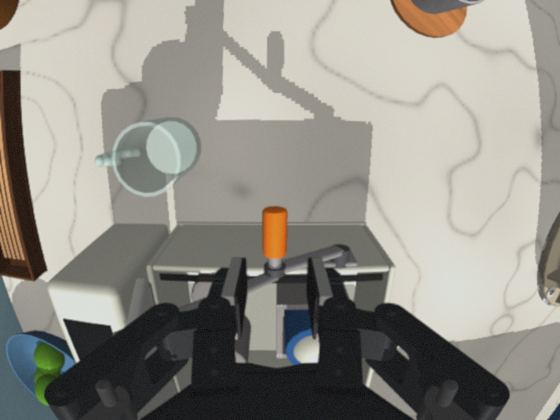

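The wrist view shows the knob centred at about (274,232), exactly where predicted and between the fingers, with the links inward of it. I'll descend and grip.

```bash
python3 -m inch '[[[0,20,0,0],[0,40,0,0],[0,60,0,0],[0,75,0,0],[0,85,0,0],[0,89,0,0],[0,89,0,0],[0,89,0,0]]]' 32; python3 -c "
from h import *
s=env.get_state();im=env.read_camera('wrist');cv2.imwrite('pics/w2.png',im[150:380,180:380].repeat(2,0).repeat(2,1));print(s['tcp_pos'],Rt(s).round(3))"
```

```text
clock: 4.7
tcp_pos: [0.5296, -0.0932, 0.1123]
orientation: [-0.495, 0.496, 0.505, -0.505]
wrist_force: [-0.0, -0.6, 0.6]
finger_gap: 0.0319
[ 0.52963153 -0.09323339  0.11231531] [[-0.02   0.002 -1.   ]
 [ 1.    -0.001 -0.02 ]
 [-0.001 -1.    -0.002]]
```

View pics/w2.png

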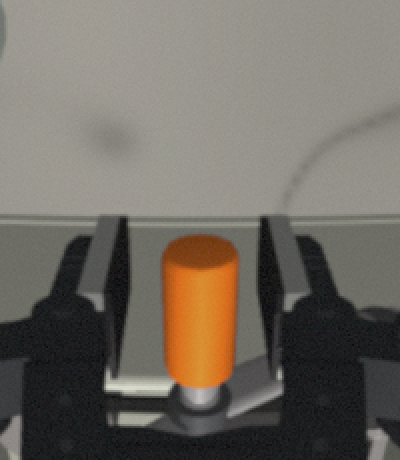

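The knob sits between the pads, centred, with its collar and link clear. Closing.

```bash
python3 -m inch '[[[0,0,0,0],[0,0,0,0],[0,0,0,0],[0,0,0,0],[0,0,0,0],[0,0,0,0]]]' 5 45; python3 -c "
from h import *
import numpy as np
for s in (.05,.13,.2,.3,.4,.5,.6,.7,.8,.9,1.,1.1,1.2,1.3):
  a=.535+s; dx=62.6*(np.cos(a)-np.cos(.535)); dz=62.6*(np.sin(a)-np.sin(.535)); print(s,'tool y',round(-dz,1),'tool z',round(-dx,1))"
```

```text
clock: 5.35
tcp_pos: [0.5282, -0.0931, 0.1122]
orientation: [0.495, -0.495, -0.504, 0.505]
wrist_force: [-4.4, 0.1, 5.0]
finger_gap: 0.0155
0.05 tool y -2.7 tool z 1.7
0.13 tool y -6.7 tool z 4.6
0.2 tool y -10.1 tool z 7.4
0.3 tool y -14.5 tool z 11.8
0.4 tool y -18.5 tool z 16.7
0.5 tool y -21.9 tool z 21.9
0.6 tool y -24.8 tool z 27.4
0.7 tool y -27.2 tool z 33.2
0.8 tool y -29.0 tool z 39.2
0.9 tool y -30.1 tool z 45.4
1.0 tool y -30.6 tool z 51.6
1.1 tool y -30.6 tool z 57.9
1.2 tool y -29.8 tool z 64.1
1.3 tool y -28.5 tool z 70.2
```

```bash
python3 -m inch '[[[0,-1.4,0.9,0],[0,-2.7,1.7,0],[0,-4.1,2.7,0],[0,-5.4,3.6,0],[0,-6.7,4.6,0],[0,-6.7,4.6,0]]]'; python3 -c "
from h import *
im=env.read_camera('wrist');cv2.imwrite('pics/w3.png',im[150:380,180:380].repeat(2,0).repeat(2,1))"
```

```text
clock: 5.95
tcp_pos: [0.5247, -0.0931, 0.1183]
orientation: [-0.495, 0.495, 0.505, -0.505]
wrist_force: [2.3, -2.1, -5.6]
finger_gap: 0.0156
```

View pics/w3.png

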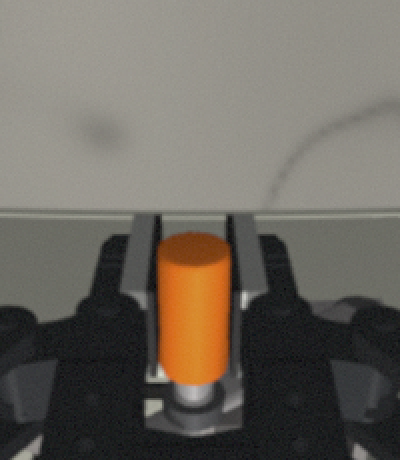

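Knob still firmly gripped, moving with the fingers. Continue along the arc.

```bash
python3 -m inch '[[[0,-1.7,1.4,0],[0,-3.4,2.8,0],[0,-5.6,5,0],[0,-7.8,7.2,0],[0,-9.8,9.6,0],[0,-11.8,12.1,0],[0,-13.5,14.7,0],[0,-15.2,17.3,0],[0,-15.2,17.3,0]]]'
```

```text
clock: 6.9
tcp_pos: [0.51, -0.0935, 0.1352]
orientation: [-0.493, 0.497, 0.507, -0.503]
wrist_force: [7.1, -0.4, -1.7]
finger_gap: 0.0156
```

```bash
python3 -m inch '[[[0,-1.5,2.7,0],[0,-2.9,5.5,0],[0,-4.2,8.4,0],[0,-5.3,11.3,0],[0,-6.3,14.3,0],[0,-7.1,17.3,0],[0,-7.7,20.4,0],[0,-8.2,23.5,0],[0,-8.2,23.5,0]]]'; python3 -c "
from h import *
for n in('scene','top'):
  im=env.read_camera(n);cv2.imwrite('pics/%s2.png'%n,im[100:310,140:420].repeat(2,0).repeat(2,1))"
```

```text
clock: 7.8
tcp_pos: [0.4912, -0.094, 0.1466]
orientation: [-0.49, 0.499, 0.51, -0.501]
wrist_force: [14.2, 4.0, 9.2]
finger_gap: 0.0153
```

View pics/scene2.png

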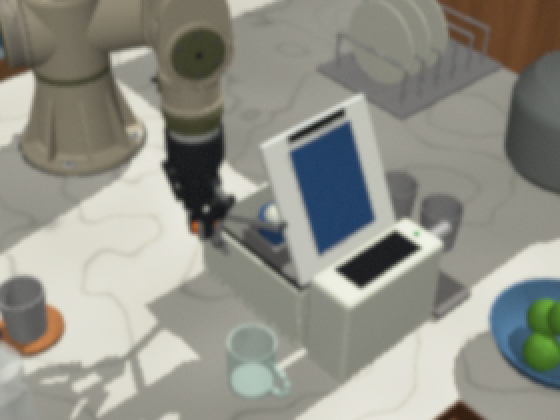

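View pics/top2.png

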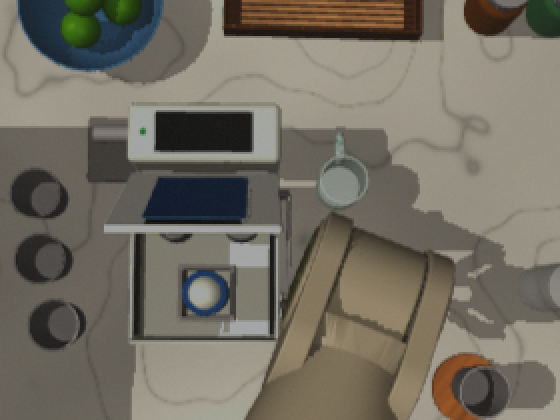

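Both views: the panel has started to tilt forward and the gripper on the knob is clear of the panel. Continuing further along the arc.

```bash
python3 -m inch '[[[0,0,3,0],[0,0.5,6.2,0],[0,0.7,9.3,0],[0,1,12.5,0],[0,1.5,15.6,0],[0,2,18.7,0],[0,2,18.7,0]]]'
```

```text
clock: 8.6
tcp_pos: [0.476, -0.0945, 0.1485]
orientation: [-0.487, 0.502, 0.512, -0.499]
wrist_force: [13.5, 7.7, 28.3]
finger_gap: 0.0157
```

```bash
python3 -m inch '[[[0,-2,0,0],[0,-4,0,0],[0,-6,0,0],[0,-6,0,0],[0,-6,0,0]]]'; python3 -c "
from h import *
s=env.get_state();print(s['tcp_pos'],Rt(s).round(3),s['ft_torque'])
im=env.read_camera('wrist');cv2.imwrite('pics/w4.png',im)"
```

```text
clock: 9.1
tcp_pos: [0.4712, -0.0945, 0.1494]
orientation: [-0.491, 0.499, 0.509, -0.502]
wrist_force: [12.2, 1.6, 4.2]
finger_gap: 0.0154
[ 0.47124557 -0.09446389  0.14944933] [[-0.021  0.015 -1.   ]
 [ 1.    -0.001 -0.021]
 [-0.001 -1.    -0.015]] [ 0.4170932  -2.93122156  0.01560989]
```

View pics/w4.png

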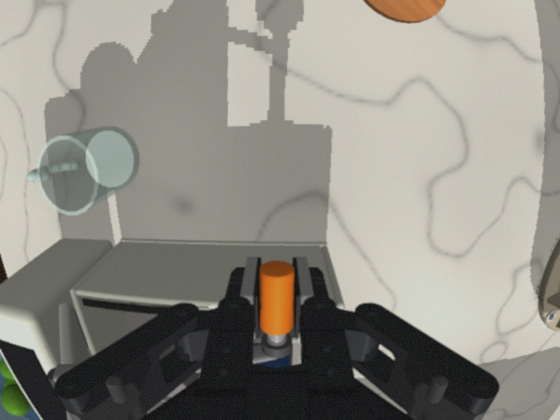

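Knob well gripped near the top of its arc. I'll release it and rise, moving outward.

```bash
python3 -m inch '[[[0,0,0,0],[0,0,0,0],[0,0,0,0],[0,-5,0,0],[0,-20,0,0],[-5,-45,0,0],[-15,-75,0,0],[-20,-110,0,0],[-20,-150,0,0],[-20,-190,0,0]]]' 40; python3 -c "
from h import *
s=env.get_state();print(s['tcp_pos'])
for n in('scene','top'):
  im=env.read_camera(n);cv2.imwrite('pics/%s3.png'%n,im[100:310,140:420].repeat(2,0).repeat(2,1));cv2.imwrite('pics/%s3f.png'%n,im)"
```

```text
clock: 10.15
tcp_pos: [0.4644, -0.114, 0.3369]
orientation: [0.496, -0.495, -0.505, 0.505]
wrist_force: [1.0, -1.1, 0.7]
finger_gap: 0.04
[ 0.46442243 -0.11404341  0.33686656]
```

View pics/scene3.png

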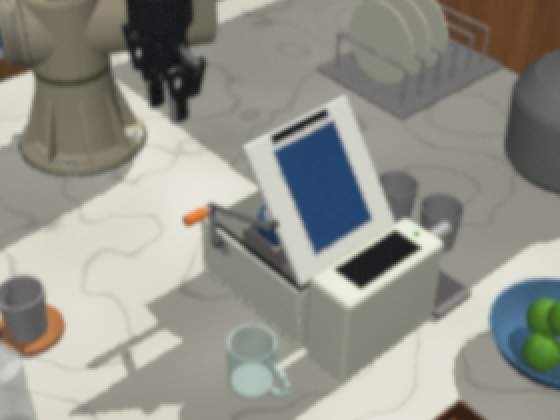

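View pics/top3.png

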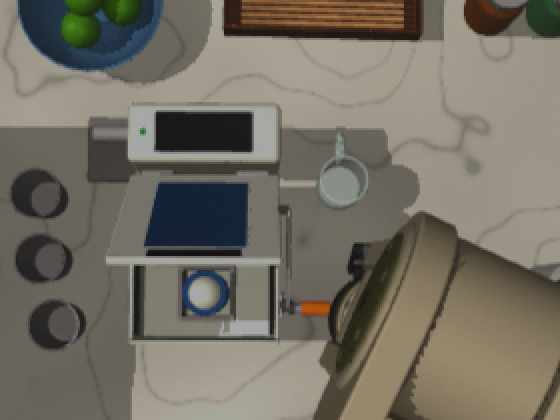

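```bash
python3 - <<'E'
from h import *
R,r=tri(("scene",263.5,174),("top",279.3,230.3)); L,l=tri(("scene",312.5,149),("top",193.8,230.3))
print(R,r,L,l)
a=orange(cv2.imread('pics/scene3f.png'),(225,195,255,215));b=orange(cv2.imread('pics/top3f.png'),(285,245,310,262));print(tri(("scene",a[0],a[1]),("top",b[0],b[1])))
org=np.array([.5365,.0485,0]);c,s=np.cos(.0253),np.sin(.0253);E=np.array([[c,s,0],[-s,c,0],[0,0,1]])
for P in(R,L):
    p=E@(P-org);print(p, np.degrees(np.arctan2(p[2]-.115,.1-p[0])),np.hypot(p[2]-.115,.1-p[0]))
for pan in(.25,.35,.5,.7,.9,1.1,1.27,1.309):
    th=np.radians(75)-pan; r=.19;q=np.array([.1-r*np.cos(th)+.005*np.sin(th),0,.115+r*np.sin(th)+.005*np.cos(th)]);print(pan,(E.T@q+org).round(4))
E
```

```text
[ 0.52280741 -0.03807826  0.28227297] [np.float64(0.0039473624537007534), np.float64(0.003947362453700657)] [0.51822396 0.14234644 0.28060954] [np.float64(0.0034200921726074422), np.float64(0.0034200921726068503)]
(array([ 0.47107248, -0.08715057,  0.1628739 ]), [np.float64(0.0023568914852948597), np.float64(0.002356891485295336)])
[-0.0158784  -0.08620417  0.28227297] 55.28770679850868 0.20348968477503285
[-0.01589613  0.09427875  0.28060954] 55.01507280069105 0.20213468875934518
0.25 [0.5478 0.0488 0.2831]
0.35 [0.5315 0.0484 0.2734]
0.5 [0.509  0.0478 0.2559]
0.7 [0.4835 0.0472 0.2278]
0.9 [0.4642 0.0467 0.1951]
1.1 [0.4517 0.0464 0.1593]
1.27 [0.4469 0.0462 0.1274]
1.309 [0.4465 0.0462 0.12  ]
```

Triangulation gives the panel 55° up, so the panel is at about 0.35 and the stay at about 1.1, unlocked. The stay held when I let go. Next I close the fingers and go behind the panel's outer face.

```bash
python3 -m inch '[[[30,-8,-20,0],[65,-8,-45,0],[100,-8,-68,0],[135,-8,-92,0],[160,-8,-109,0],[160,-8,-109,0],[160,10,-109,0],[160,30,-109,0],[160,45,-109,0],[160,45,-109,0]]]' 0 30; python3 -c "
from h import *
s=env.get_state();print(s['tcp_pos'],s['joint_pos'])
im=env.read_camera('wrist');cv2.imwrite('pics/w5.png',im)
im=env.read_camera('scene');cv2.imwrite('pics/scene4.png',im[60:270,140:420].repeat(2,0).repeat(2,1))"
```

```text
clock: 11.25
tcp_pos: [0.5691, 0.0474, 0.2878]
orientation: [0.497, -0.494, -0.503, 0.506]
wrist_force: [0.1, -0.6, -0.0]
finger_gap: 0.0002
[0.5690661  0.0473978  0.28776204] [-5.72582003e-02  3.02777259e-01  1.68651734e-01  1.44220516e+00
 -3.79682134e-04 -1.64728907e+00]
```

View pics/scene4.png

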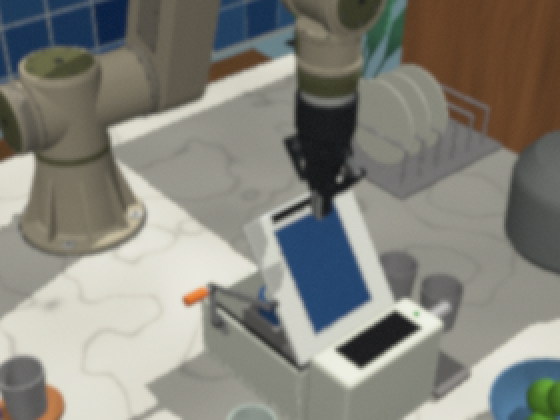

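View pics/w5.png

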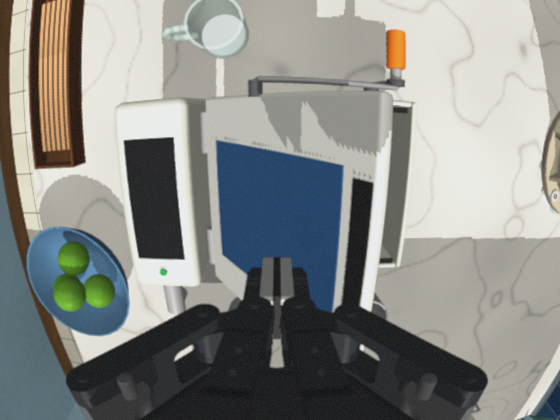

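The finger tips are over the outer face just behind the free edge. Approaching along the panel normal.

```bash
python3 -m inch '[[[0,4,6,0],[0,8,12,0],[0,11,16,0],[0,12,18,0],[0,13,19,0],[0,14,20,0],[0,14,20,0]]]'; python3 -m inch '[[[0,1,1.5,0],[0,2,3,0],[0,3,4.5,0],[0,3,4.5,0]]]'
```

```text
clock: 12.05
tcp_pos: [0.551, 0.0476, 0.2763]
orientation: [0.495, -0.495, -0.505, 0.505]
wrist_force: [0.3, -0.5, 0.1]
finger_gap: 0.0006
clock: 12.45
tcp_pos: [0.5463, 0.0475, 0.2732]
orientation: [0.495, -0.495, -0.505, 0.505]
wrist_force: [0.1, 0.5, -1.1]
finger_gap: 0.0
```

```bash
python3 -m inch '[[[0,1,1.5,0],[0,2,3,0],[0,3,4.5,0],[0,4,6,0],[0,5,7.5,0],[0,5,7.5,0]]]'; python3 -m inch '[[[0,1,1.5,0],[0,2,3,0],[0,3,4.5,0],[0,4,6,0],[0,4,6,0]]]'
```

```text
clock: 13.05
tcp_pos: [0.5398, 0.0474, 0.2689]
orientation: [-0.494, 0.496, 0.505, -0.504]
wrist_force: [3.3, 1.1, 1.7]
finger_gap: -0.0003
clock: 13.55
tcp_pos: [0.5328, 0.0473, 0.2641]
orientation: [0.495, -0.495, -0.505, 0.505]
wrist_force: [2.6, 0.6, 0.6]
finger_gap: 0.0002
```

Contact: about 3 N and the panel follows. Work out the arc.

```bash
python3 - <<'E'
import numpy as np
# world: hinge near y=.048 : x .6365
def C(p,r,e=.006):
    th=np.radians(75)-p; return np.array([.6365-r*np.cos(th)+.005*np.sin(th)+e,.115+r*np.sin(th)+.005*np.cos(th)])
from scipy.optimize import fsolve
p,r=fsolve(lambda v:C(*v)-[.5328,.2641],[.4,.185]);print(p,r)
p0=C(p,r)
for k in range(1,13):
    q=p+k*.07; rr=min(r+.0006*k,.19); d=(C(q,rr)-p0)*1000;print(round(q,2),'ty',round(-d[1],1),'tz',round(-d[0],1),C(q,rr).round(4))
E
```

```text
0.39953232670104366 0.18504026588826678
0.47 ty 7.6 tz 10.6 [0.5222 0.2565]
0.54 ty 15.9 tz 20.6 [0.5122 0.2482]
0.61 ty 25.0 tz 30.0 [0.5028 0.2391]
0.68 ty 34.7 tz 38.9 [0.4939 0.2294]
0.75 ty 45.1 tz 47.0 [0.4858 0.219 ]
0.82 ty 56.0 tz 54.4 [0.4784 0.2081]
0.89 ty 67.5 tz 61.1 [0.4717 0.1966]
0.96 ty 79.4 tz 67.0 [0.4658 0.1847]
1.03 ty 91.9 tz 71.5 [0.4613 0.1722]
1.1 ty 104.7 tz 75.1 [0.4577 0.1594]
1.17 ty 117.7 tz 77.8 [0.455  0.1464]
1.24 ty 130.9 tz 79.5 [0.4533 0.1332]
```

```bash
python3 -m inch '[[[0,3.7,5.4,0],[0,7.6,10.6,0],[0,11.7,15.7,0],[0,15.9,20.6,0],[0,20.4,25.4,0],[0,25,30,0],[0,25,30,0]]]'
```

```text
clock: 14.25
tcp_pos: [0.5014, 0.0467, 0.2386]
orientation: [0.496, -0.494, -0.504, 0.506]
wrist_force: [0.6, 0.6, 0.3]
finger_gap: -0.0
```

```bash
python3 -m inch '[[[0,4.8,4.5,0],[0,9.7,8.9,0],[0,14.9,13,0],[0,20.1,17,0],[0,25.5,20.7,0],[0,31,24.4,0],[0,31,24.4,0]]]';python3 -c "
from h import *
im=env.read_camera('scene');cv2.imwrite('pics/scene5.png',im[60:270,140:420].repeat(2,0).repeat(2,1))"
```

```text
clock: 14.95
tcp_pos: [0.4772, 0.0462, 0.2073]
orientation: [0.496, -0.494, -0.504, 0.506]
wrist_force: [-0.2, -0.2, 0.4]
finger_gap: -0.0002
```

View pics/scene5.png

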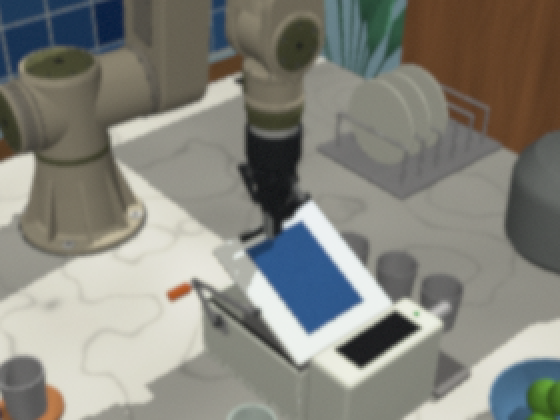

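```bash
python3 -c "
from h import *
im=env.read_camera('scene');cv2.imwrite('pics/scene6.png',cv2.resize(im[120:230,220:350],None,fx=6,fy=5,interpolation=2))
im=env.read_camera('wrist');cv2.imwrite('pics/w6.png',im)
s=env.get_state();print(s['wrist_force'],proj('scene',s['tcp_pos']))"
```

```text
[ 0.01792218  0.12226499 -0.33065284] (np.float64(275.1854531550694), np.float64(177.00838158819076))
```

View pics/scene6.png

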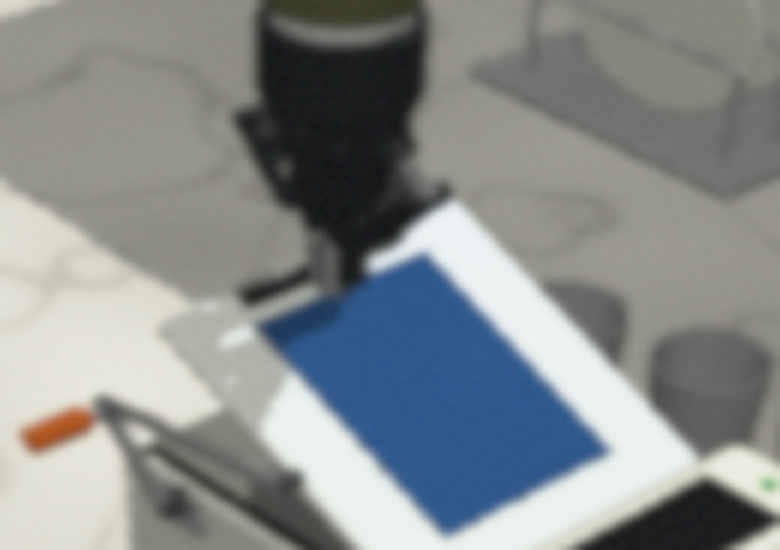

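View pics/w6.png

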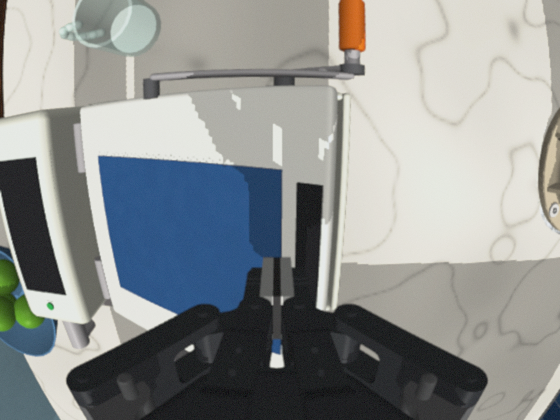

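The finger tip is still on the outer face by the black strip, and the panel follows. Continuing.

```bash
python3 -m inch '[[[0,5.7,3.4,0],[0,11.5,6.7,0],[0,17.4,9.7,0],[0,23.4,12.6,0],[0,29.6,15,0],[0,35.9,17.1,0],[0,35.9,17.1,0]]]'
```

```text
clock: 15.8
tcp_pos: [0.4603, 0.0459, 0.1713]
orientation: [0.496, -0.494, -0.504, 0.506]
wrist_force: [-0.9, 0.2, -0.0]
finger_gap: 0.0005
```

```bash
python3 -m inch '[[[0,4,1.2,0],[0,8,2.3,0],[0,12,3.3,0],[0,16,4.2,0],[0,20,5,0],[0,23,5.6,0],[0,23,5.6,0]]]';python3 -c "
from h import *
im=env.read_camera('wrist');cv2.imwrite('pics/w7.png',im)
im=env.read_camera('scene');cv2.imwrite('pics/scene7.png',cv2.resize(im[140:250,220:350],None,fx=6,fy=5,interpolation=2))"
```

```text
clock: 16.5
tcp_pos: [0.4558, 0.0457, 0.1489]
orientation: [0.495, -0.495, -0.505, 0.505]
wrist_force: [-0.9, -0.4, 0.7]
finger_gap: 0.0002
```

View pics/w7.png

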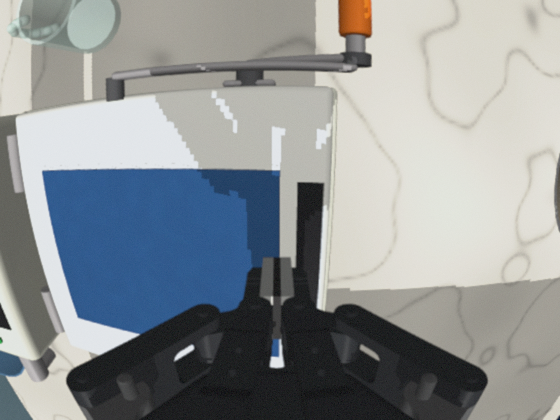

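View pics/scene7.png

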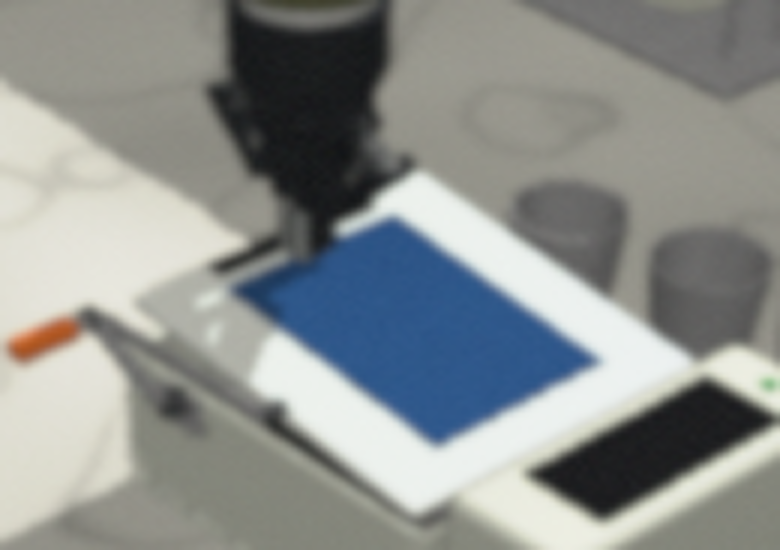

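Panel nearly down and still following. Smaller steps now, straight down.

```bash
python3 -m inch '[[[0,2,0.4,0],[0,4,0.8,0],[0,6,1,0],[0,8,1.2,0],[0,10,1.4,0],[0,11,1.5,0],[0,12,1.5,0]]]';python3 -m inch '[[[0,1,0,0],[0,2,0,0],[0,3,0,0],[0,4,0,0],[0,4,0,0]]]'
```

```text
clock: 17.3
tcp_pos: [0.4546, 0.0457, 0.1374]
orientation: [0.495, -0.495, -0.505, 0.505]
wrist_force: [0.2, 0.0, 2.9]
finger_gap: -0.0001
clock: 17.8
tcp_pos: [0.4542, 0.0457, 0.1332]
orientation: [0.495, -0.495, -0.505, 0.505]
wrist_force: [0.1, -1.8, 0.8]
finger_gap: -0.0001
```

```bash
python3 -m inch '[[[0,1,0,0],[0,2,0,0],[0,3,0,0],[0,3,0,0]]]';python3 -m inch '[[[0,1,0,0],[0,2,0,0],[0,2,0,0]]]';python3 -m inch '[[[0,1,0,0],[0,2,0,0],[0,2,0,0]]]'
```

```text
clock: 18.2
tcp_pos: [0.4543, 0.0458, 0.1302]
orientation: [0.495, -0.495, -0.505, 0.505]
wrist_force: [-0.5, 0.0, 0.4]
finger_gap: 0.0
clock: 18.5
tcp_pos: [0.4545, 0.0457, 0.1283]
orientation: [-0.495, 0.495, 0.505, -0.505]
wrist_force: [-0.1, 0.7, 0.6]
finger_gap: -0.0002
clock: 18.8
tcp_pos: [0.4545, 0.0457, 0.1265]
orientation: [-0.495, 0.495, 0.505, -0.505]
wrist_force: [-1.8, 0.7, 3.3]
finger_gap: 0.0001
```

```bash
for i in 1 2 3; do python3 -m inch '[[[0,0.5,0,0],[0,1,0,0],[0,1,0,0]]]' | grep -E 'tcp|force'; done
```

```text
tcp_pos: [0.4545, 0.0457, 0.1256]
wrist_force: [-2.0, 0.4, 3.8]
tcp_pos: [0.4544, 0.0457, 0.1245]
wrist_force: [-2.9, 0.3, 4.7]
tcp_pos: [0.4544, 0.0457, 0.1235]
wrist_force: [-4.0, 0.4, 6.0]
```

```bash
for i in 1 2; do python3 -m inch '[[[0,0.5,0,0],[0,1,0,0],[0,1,0,0]]]' | grep -E 'tcp|force'; done
```

```text
tcp_pos: [0.4543, 0.0457, 0.1226]
wrist_force: [-3.3, 0.1, 6.1]
tcp_pos: [0.4543, 0.0457, 0.1216]
wrist_force: [-2.7, 0.6, 6.0]
```

```bash
for i in 1 2; do python3 -m inch '[[[0,0.5,0,0],[0,1,0,0],[0,1,0,0]]]' | grep -E 'tcp|force'; done
```

```text
tcp_pos: [0.4543, 0.0457, 0.1206]
wrist_force: [-3.9, 0.5, 6.4]
tcp_pos: [0.4543, 0.0457, 0.12]
wrist_force: [-4.7, 0.0, 9.5]
```

```bash
python3 -m inch '[[[0,0.5,0,0],[0,1,0,0],[0,1,0,0]]]' | grep -E 'tcp|force'
```

```text
tcp_pos: [0.4543, 0.0457, 0.1199]
wrist_force: [-7.0, 1.1, 17.1]
```

Hit the stop at 17 N, with no further movement. Hold briefly, then lift off gently.

```bash
python3 -m inch '[[[0,0,0,0],[0,0,0,0],[0,0,0,0]]]' | grep -E 'tcp|force'; python3 -m inch '[[[0,-1,0,0],[0,-3,0,0],[0,-8,0,0],[0,-20,0,0],[0,-45,0,0],[0,-80,0,0],[0,-120,0,0],[0,-160,0,0],[0,-160,0,0]]]'; python3 -c "
from h import *
im=env.read_camera('scene');cv2.imwrite('pics/scene8.png',cv2.resize(im[140:270,210:350],None,fx=5,fy=4,interpolation=2))
im=env.read_camera('wrist');cv2.imwrite('pics/w8.png',im)"
```

```text
tcp_pos: [0.4543, 0.0457, 0.1199]
wrist_force: [-6.3, 0.5, 16.9]
clock: 22.4
tcp_pos: [0.4574, 0.0455, 0.2847]
orientation: [-0.492, 0.498, 0.507, -0.503]
wrist_force: [1.9, 0.3, 0.0]
finger_gap: 0.0004
```

View pics/scene8.png

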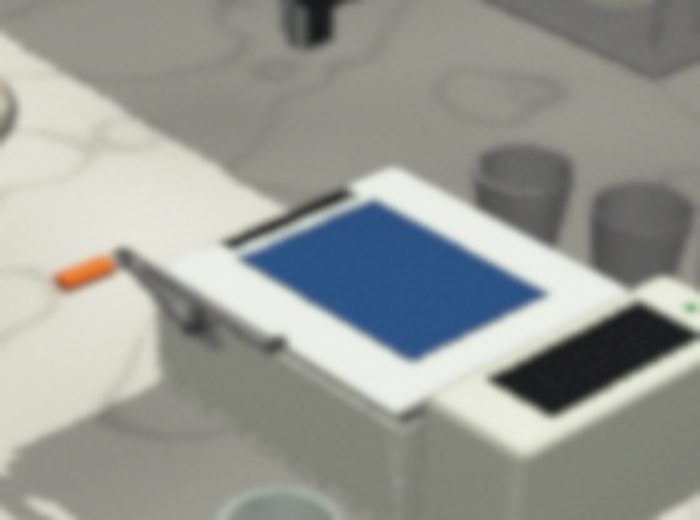

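View pics/w8.png

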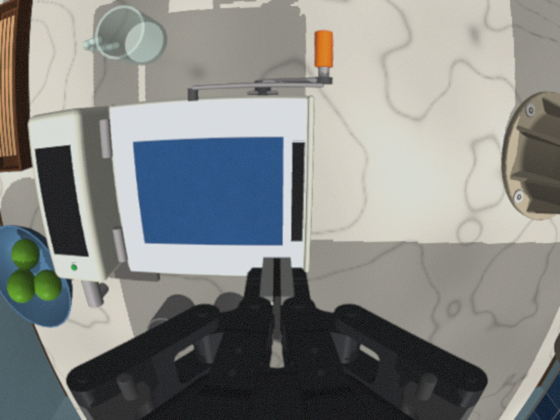

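The pictures show the panel level with the rim and the stay folded. 8 mm of spring-back would be hard to see, so I'll probe lightly: had it sprung back, contact would come near z 0.127 rather than 0.120.

```bash
python3 -m inch '[[[0,40,0,0],[0,80,0,0],[0,110,0,0],[0,130,0,0],[0,145,0,0],[0,151,0,0],[0,153,0,0],[0,153,0,0]]]' | grep -E 'tcp|force';  python3 -m inch '[[[0,1,0,0],[0,2,0,0],[0,3,0,0],[0,3,0,0]]]' | grep -E 'tcp|force'
```

```text
tcp_pos: [0.4545, 0.0457, 0.1254]
wrist_force: [0.2, -0.1, -0.8]
tcp_pos: [0.4546, 0.0456, 0.1227]
wrist_force: [0.3, -0.2, 0.4]
```

```bash
python3 -m inch '[[[0,0.5,0,0],[0,1,0,0],[0,1,0,0]]]' | grep -E 'tcp|force';  python3 -m inch '[[[0,0.3,0,0],[0,0.6,0,0],[0,0.6,0,0]]]' | grep -E 'tcp|force';python3 -m inch '[[[0,0.3,0,0],[0,0.6,0,0],[0,0.6,0,0]]]' | grep -E 'tcp|force'
```

```text
tcp_pos: [0.4545, 0.0457, 0.1214]
wrist_force: [-0.6, -0.4, 0.1]
tcp_pos: [0.4545, 0.0457, 0.1208]
wrist_force: [-0.3, -0.5, -0.2]
tcp_pos: [0.4545, 0.0457, 0.1202]
wrist_force: [0.1, 0.6, -0.5]
```

No contact down to z 0.1202, so the panel is still at its stop (0.1199 when pressed). Backing away and taking a last look.

```bash
python3 -m inch '[[[0,-2,0,0],[0,-10,0,0],[0,-30,0,0],[0,-65,0,0],[0,-105,0,0],[0,-145,10,0],[0,-160,20,0],[0,-160,20,0],[0,-160,20,0]]]'; python3 -c "
from h import *
im=env.read_camera('top');cv2.imwrite('pics/top9.png',im)"
```

```text
clock: 25.5
tcp_pos: [0.4348, 0.0453, 0.2803]
orientation: [-0.495, 0.495, 0.505, -0.505]
wrist_force: [-0.8, 0.1, -0.7]
finger_gap: 0.0001
```

View pics/top9.png

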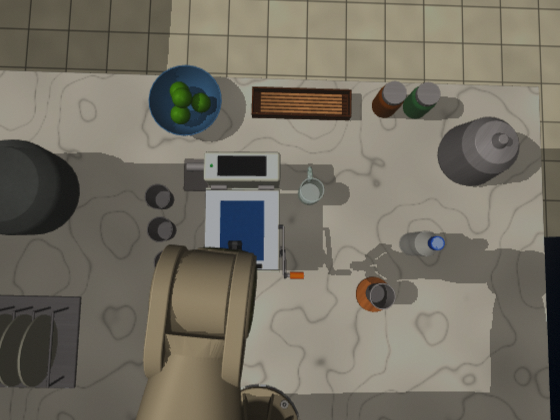

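The panel is shut, and the creamer (311,190), bottle (435,243), coaster cup (376,294) and cups at (160,198) and (162,230) are where they were. The arm hides most of the third cup.

```bash
python3 -c "
from workcell import env
print(env.hand_in())"
```

```text
the job is handed in; nothing more can be done
None
```

The panel is shut and pressed home, and the job is handed in at about 25.5 s on the robot's clock.

- **Stay:** I gripped the orange knob and lifted it along its arc past centre to a stay angle of about 1.1. When I let go, triangulation put the panel at about 0.35, so the stay was unlocked and holding.
- **Panel:** I eased it down with closed fingers on the outer face near the free edge, mostly at 0 to 4 N, then 6 to 10 N against the cartridge. It reached its stop at about 17 N vertical, 18.5 N in all.
- **Still shut after release:** I lowered the fingertips again to check for spring-back. They met nothing down to z = 0.1202 m, against 0.1199 m when pressed home.
- **Other objects:** The last top picture shows the creamer, bottle, coaster, the cup on it and two of the row cups where they were. The arm hid most of the third cup there. The arm never worked near that row.
- **Two things that were off:** While guiding the knob over the top of its arc, I briefly pushed down on it with about 28 N vertical (about 32 N in all), then eased off. That was on the knob, not on the panel. The total press on the panel was also a little over the 15 N asked for, but under the 25 N limit.

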